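Store the coin tampers heavy end down

TASK

Put both maple coin tampers away in the sloping rack, one in each bay, heavy end down and resting all the way down against the rack's lower lip. The two ends of a tamper look the same, but one is weighted: lift each by its middle to feel which. Lay them in gently rather than dropping or slamming them, let go, and leave everything else on the counter where it stands.

Things in the scene. Friction and masses are not known exactly. Their poses are not given: they have to be found in the camera images.
- tamper_a: Maple coin tamper, 150 mm long, 260 to 345 g, lying on a flat side: two like square heads, 38 mm cubes with a thin steel band, joined by a waist 26 x 26 mm, 74 mm long. One head, not seen and drawn afresh each time, hides a steel slug (150 to 235 g), its centre 56 mm from mid-length. Origin at the very middle, 19 mm above the counter; x along its length (either end may be the heavy one), z up while it lies.
- tamper_b: The second coin tamper, outwardly the same as the first in every way, with the same axes; its heavy head is drawn independently.
- rack: Fixed dark-wood rack, two bays side by side, 204 mm wide, 170 deep, 170 high. Origin on the counter under the middle between the seated tampers; z up, x level, from the slope's low end to its high end. The slope rises at 0.61 rad (35 deg) towards +x. Tamper heads rest on two cross boards, with open space between these (34 to 116 mm up from the lip), so fingers may reach below a waist.
- rack_bay0 (a point): Middle of a tamper seated in the left bay (rack y +55 mm, x 0, 105 mm above the counter), lying up the slope with its lower end on the lip; 19 mm off the boards, square to the slope. Axes as the rack's (z vertical). The lip across the low end, 16 mm above the boards, is the stop. A bay is 52 mm wide between fences 12 mm high, beside the heads only. A tamper may not slide down unaided.
- rack_bay1 (a point): The same point for the right bay (rack y -55 mm).
- inkwell: Bystander: round pewter inkwell, 72 mm across, 48 mm high; origin under its centre.
- bell: Bystander: brass counter bell on a wooden foot, 72 mm across, 52 mm high; origin under its centre.
- keyholder: Bystander: steel key-ring stand, round foot 90 mm across, 153 mm high with a crossbar 78 mm long along its y; origin under its centre.
- lamp: Bystander: green glass lamp base, 120 mm across, 185 mm high; origin under its centre.
- stamp: Bystander: hand stamp with a rubber block 60 x 34 mm and a wooden knob, 68 mm high; origin under its centre.
- coin_tray: Bystander: wooden coin tray 130 x 100 x 30 mm; origin under its centre.
- ledger: Bystander: blue cloth-bound ledger lying flat, 110 x 170 x 28 mm; origin under its centre.
Not all that is in view belongs to the job. Leave any green or pink look-alike of the tamper_a alone.

How it is judged:
On the way, in this order (a step that is already met when the one before it is completed fails the run):
1. one of the tampers has been lifted clear of the counter (height (world z) of any of tamper_a, tamper_b above 0.06 m), for 0.1 s.
2. one tamper lies in a bay, heavy end down, against the lip and released ((((distance between tamper_a and rack_bay0 below 0.014 m or distance between tamper_a and rack_bay1 below 0.014 m) and z of slug_a_c0 in the frame of rack_bay0 below -0.02 m and linear speed of tamper_a below 0.03 m/s and contact force between tamper_a and the fingers below 0.1 N) or ((distance between tamper_b and rack_bay0 below 0.014 m or distance between tamper_b and rack_bay1 below 0.014 m) and z of slug_b_c0 in the frame of rack_bay0 below -0.02 m and linear speed of tamper_b below 0.03 m/s and contact force between tamper_b and the fingers below 0.1 N))), for 0.2 s.
At the end, for the whole second after the job is handed in: Both tampers are released and at rest in the rack, one in each bay, each with its middle within 14 mm of the seated point of its bay and its weighted head at the lower end ((distance between tamper_a and rack_bay0 below 0.014 m or distance between tamper_a and rack_bay1 below 0.014 m) and z of each of slug_a_c0, slug_b_c0 in the frame of rack_bay0 below -0.02 m and linear speed of each of tamper_a, tamper_b below 0.03 m/s and contact force between each of tamper_a, tamper_b and the fingers below 0.1 N and (distance between tamper_b and rack_bay0 below 0.014 m or distance between tamper_b and rack_bay1 below 0.014 m)); the robot touches nothing.
It fails at once if a tamper is slammed into the rack (more than 70 N) (contact force between any of tamper_a, tamper_b and rack above 70 N).
It fails at once if a bystander on the counter is moved more than 30 mm (distance of any of inkwell, bell, keyholder, lamp, stamp, coin_tray, ledger from where it was at the start of the episode above 0.03 m).
It also fails if it takes over 64 s, if anything falls off the work surface, if the arm or the gripper's body presses on something with over 40 N, if the wrist force passes 120 N, or if a joint passes its speed limit or range.

ROBOT

A 7-joint arm with a two-finger parallel gripper is mounted at the origin on the work surface. World frame = base frame: x ahead of the robot, y to its left, z up, the work surface at z = 0. Lengths are in m, angles in rad, forces in N, time in s.
With the tool pointing down it reaches from about 0.425 to 0.925 m from the base axis. Payload 6.8 kg.
Tool frame: the origin (TCP) lies midway between the tips of the shut fingers; the grasp point (between the pads) lies bot.grip_point_offset behind it (bot.grip_point_offset is the distance from the TCP to the grasp point, in m); z points along the fingers, y is the line along which they close (so a half turn about z gives the same grasp; the last joint's range is limited). The gripper opens to 85 mm and grips with 20 to 120 N. Pads are 22 mm wide; open, the fingers measure 114 mm over their backs; the gripper's body (76 mm by 85 mm) begins 54 mm behind the grasp point. The pads swing forward as they close: fully open they stand 13 mm farther back than shut.
Start: joints at [-0.108, 0.477, 0.022, 1.555, -0.011, 1.109, -0.083], TCP at [0.675, 0, 0.231] pointing down, gripper open.
Joint ranges: [-2.96, 2.96], [-0.34, 2.1], [-1.41, 1.46], [0.24, 2.44], [-1.37, 4.51], [0.17, 1.92], [-2.96, 2.96]. Speed limits (rad/s): [2.39, 2.39, 3.14, 3.14, 3.14, 3.14, 3.14].

INTERFACE

Orientations are given as a unit quaternion [w, x, y, z].
In Python, from station import get_obs, cams, job, bot gives the robot as it stands.
- The arm moves only by the tool arm_command, never from a script. Its argument "rows" is a list that holds one entry, the list of rows, each a list of 5 numbers: the finger opening in mm, from 0 to 85.4, then the shift along the world's x, y, z in units of 60 mm (1.0 is 60 mm), then the turn about the world's z in units of 0.08 rad (1.0 is 0.08 rad). In form: [[[grip, x, y, z, turn], ...]]. A call has exactly 10 rows; each row shifts and turns the commanded pose from where the row before left it; what a row does not reach is not made up. A row lasts 1/8 s, in which the tool goes at most 62.5 mm and 10.7 degrees, less where a joint would pass 70% of its speed; a pose out of reach is approached as far as the arm can. A call with a number of a shift or a turn outside -1 to 1 is refused whole. A call with a gripper value outside its range is refused whole. The fingers move at their own pace and stop on an object; "newtons" is the grip in N (left out, the last holds). Time passes only in rows, so rows that do not move let the fingers close, or fill a call up. It gives the time, the measured TCP pose, the force, the opening and the grip force at its end, in the units of the state.
- get_obs(): the state, without advancing time (a new reading comes with each control period).
- cams.read_camera(name): name is "scene" or "side" or "wrist"; returns the picture (480x640x3 uint8, red, green, blue); there is no depth.
- cams.camera_params(name): a dict with "K" (3x3 intrinsics, pixels), "k1" (the pictures are not rectified: a ray, as slopes to the right and down, at radius r is drawn at 1 + k1 r^2 times it, then the intrinsics apply), "extrinsics" (4x4, takes a point from camera to world coordinates). Camera axes: x right, y down, z forward; pixel columns grow to the right and rows downward; lengths in m; the calibration is good to about 2 mm. A picture is of the moment at which its call begins: read the wrist's pose just before it. camera_params takes no time and is no camera call; for the wrist camera it gives the pose at the moment of the call.
- job.hand_in(): hands the job in; it is judged then, once.
The state is a dict: "t": time; "q": joint angles; "joint_vel": joint speeds; "joint_torque": joint torques, N m; "eef_pos": TCP position; "tool_rot": TCP orientation; "contact_force": force on the tool from outside, world axes, zero at the start; "torque": the same for the moment, N m; "gripper_width": opening from 0.0 (shut) to 1.0 (fully open); "grasp_force": force on a finger pad.
Only numpy, scipy, OpenCV 4.12 (cv2) and the standard library are available. Lean on these libraries where they do the work, as an engineer would, in place of code of your own. Each camera call takes 0.05 s, during which the arm holds its last target. There are 200 camera calls.

## Working session

There is one attempt and no reset: what is moved stays moved. The work goes in short steps, Python scripts to look and compute and a tool call to move; the robot and the scene stay as the last step left them, time stands still between calls to the robot, and variables do not carry over. Pictures are saved under pics/ and viewed, at most 10 in all, crops included, and the job is handed in when it is done.

Besides the shell and the picture viewer there is one more tool, called after "Request:" as a command line: name --argument value ..., lists and objects as JSON in quotes. arm_command: Moves the arm, as the interface text tells. Its arguments: {"type":"object","properties":{"rows":{"type":"array"},"newtons":{"type":"number"}},"required":["rows"]}

```bash
ls; mkdir -p pics; cat > h.py <<'E'
import numpy as np, cv2
from station import get_obs, cams, job, bot
def snap(n,f):
    p=cams.camera_params(n); im=cams.read_camera(n)
    cv2.imwrite('pics/'+f,cv2.cvtColor(im,cv2.COLOR_RGB2BGR)); return im,p
def ray(p,u,v):
    K=np.array(p['K']);k=p['k1'];T=np.array(p['extrinsics'])
    d=np.array([(u-K[0,2])/K[0,0],(v-K[1,2])/K[1,1]]);s=d.copy()
    for _ in range(20): s=d/(1+k*(s@s))
    return T[:3,3],T[:3,:3]@np.array([s[0],s[1],1])
def onz(p,u,v,z):
    o,d=ray(p,u,v); return o+d*(z-o[2])/d[2]
def proj(p,X):
    K=np.array(p['K']);T=np.array(p['extrinsics']);c=T[:3,:3].T@(np.array(X)-T[:3,3]);s=c[:2]/c[2]
    s=s*(1+p['k1']*(s@s)); return K[0,0]*s[0]+K[0,2],K[1,1]*s[1]+K[1,2]
E
python3 - <<'E'
from h import *
o=get_obs();print(o, bot.grip_point_offset)
a,p=snap('scene','s.png');b,q=snap('side','d.png')
for x in (p,q): print(x)
cv2.imwrite('pics/a.png',cv2.cvtColor(cv2.resize(np.vstack([a,b]),None,fx=.625,fy=.625),cv2.COLOR_RGB2BGR))
E
```

```text
pics
{'t': 0.0, 'q': array([-0.10811055,  0.47779271,  0.02236207,  1.556417  , -0.01150038,
        1.10932477, -0.08311284]), 'joint_vel': array([-0.00108222, -0.00020403, -0.00047223, -0.00206732, -0.00045213,
       -0.00030954, -0.00028011]), 'joint_torque': array([-5.45967814e-04, -5.96443820e+01,  1.60769675e+00, -2.81194621e+01,
        1.24063640e-02,  9.39900521e-03,  2.20753498e-05]), 'eef_pos': array([ 6.74418511e-01, -2.05259256e-05,  2.30345662e-01]), 'tool_rot': array([-5.88045485e-04,  7.07106614e-01,  7.07106367e-01, -6.90110388e-04]), 'contact_force': array([-0.22916186,  0.51420005, -0.21001117]), 'torque': array([-0.00425588, -0.0175927 ,  0.06674733]), 'grasp_force': 0.0, 'gripper_width': 1.0007109650578132} 0.0187
{'K': array([[592.9690936 ,   0.        , 321.15078504],
       [  0.        , 592.9690936 , 243.99990567],
       [  0.        ,   0.        ,   1.        ]]), 'k1': -0.11071918945973623, 'extrinsics': array([[ 0.48807734,  0.64344159, -0.58971469,  1.52337081],
       [ 0.87269561, -0.37024345,  0.31831141, -0.66634777],
       [-0.0135232 , -0.67000201, -0.7422361 ,  1.33919301],
       [ 0.        ,  0.        ,  0.        ,  1.        ]])}
{'K': array([[553.89974639,   0.        , 316.51096626],
       [  0.        , 553.89974639, 241.93945422],
       [  0.        ,   0.        ,   1.        ]]), 'k1': -0.13272798454958148, 'extrinsics': array([[-0.78762269, -0.32491823,  0.5235252 , -0.22194017],
       [-0.61610818,  0.42609124, -0.6624628 ,  0.81892317],
       [-0.00782326, -0.8443189 , -0.53578391,  0.87425333],
       [ 0.        ,  0.        ,  0.        ,  1.        ]])}
```

View pics/s.png

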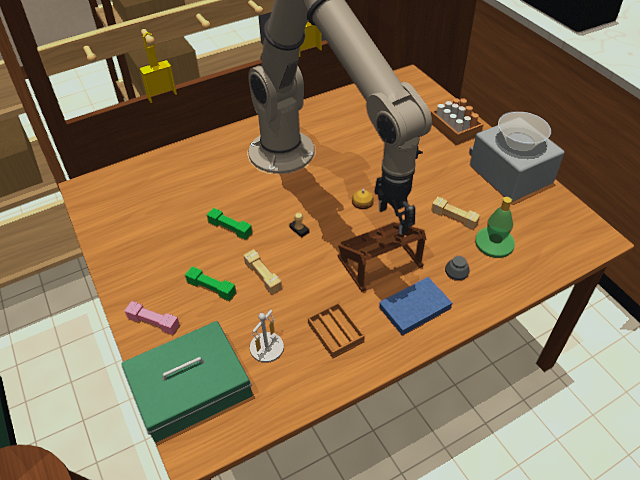

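View pics/d.png

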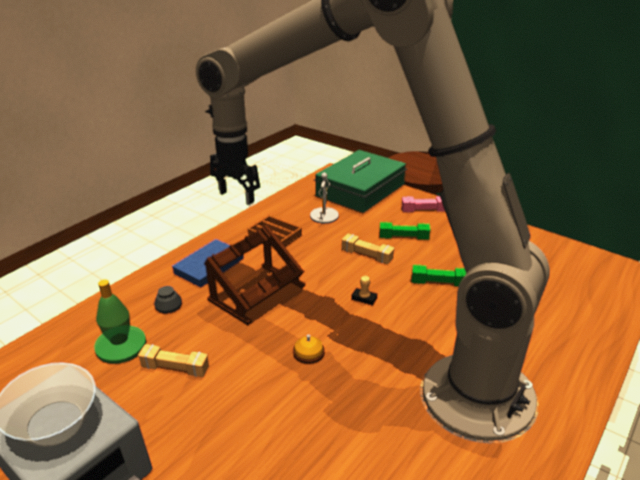

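Scene view: the two pale maple tampers are at (455,212) and (262,271). The green ones at (229,222) and (210,283) and the pink one at (151,317) are look-alikes. The dark rack is at (382,250). I'll enlarge crops to confirm and measure.

```bash
python3 - <<'E'
from h import *
P={n:cams.camera_params(n) for n in('scene','side')}
for n,f in(('scene','s.png'),('side','d.png')):
    im=cv2.imread('pics/'+f);h=cv2.cvtColor(im,cv2.COLOR_BGR2HSV)
    if n=='scene': m=cv2.inRange(h,(15,40,140),(30,140,255))
    else: m=cv2.inRange(h,(17,40,130),(30,175,255))
    m=cv2.morphologyEx(m,cv2.MORPH_CLOSE,np.ones((5,5)))
    for c in cv2.findContours(m,0,2)[0]:
        a=cv2.contourArea(c)
        if 250<a<2500:
            r=cv2.minAreaRect(c);bx=cv2.boxPoints(r)
            X=onz(P[n],*r[0],.02)
            e=sorted([(np.linalg.norm(bx[i]-bx[(i+1)%4]),i) for i in range(4)])
            m1=[(bx[i]+bx[(i+1)%4])/2 for _,i in e[:2]]
            A,B=[onz(P[n],*k,.02) for k in m1];print(n,a,np.round(r[0]),X.round(3),(B-A).round(3),round(np.linalg.norm(B-A),3),'ang',round(np.arctan2(*(B-A)[1::-1]),3))
s=cv2.imread('pics/s.png');d=cv2.imread('pics/d.png')
A=cv2.resize(s[210:300,330:440],(800,None) if 0 else (440,360),interpolation=2)
B=cv2.resize(d[210:325,200:310],(344,360),interpolation=2)
C=cv2.resize(np.hstack([s[190:235,425:485],s[245:290,235:295],s[205:250,425:485]]),None,fx=4,fy=4)[:,:784]
C=C[:, :784]
A=np.hstack([A,B]); print(A.shape,C.shape)
cv2.imwrite('pics/c1.png',np.vstack([A,C]))
E
```

```text
scene 406.5 [262. 268.] [ 0.47  -0.295  0.02 ] [0.157 0.017 0.   ] 0.157 ang 0.107
scene 580.0 [ 39. 262.] [ 0.113 -0.876  0.02 ] [-0.001  0.254  0.   ] 0.254 ang 1.577
scene 288.0 [ 36. 233.] [-0.015 -0.861  0.02 ] [ 0.011 -0.222  0.   ] 0.222 ang -1.521
scene 304.0 [456. 209.] [0.557 0.345 0.02 ] [0.138 0.068 0.   ] 0.154 ang 0.455
scene 366.5 [ 30. 208.] [-0.143 -0.856  0.02 ] [ 0.003 -0.218  0.   ] 0.218 ang -1.558
scene 452.5 [ 27. 192.] [-0.234 -0.851  0.02 ] [-0.002 -0.199  0.   ] 0.199 ang -1.581
scene 442.5 [260. 159.] [ 0.024 -0.091  0.02 ] [ 0.223 -0.025  0.   ] 0.225 ang -0.112
scene 335.5 [525. 122.] [0.318 0.862 0.02 ] [0.149 0.11  0.   ] 0.185 ang 0.636
scene 482.0 [229.  52.] [-0.7    0.101  0.02 ] [ 0.001 -0.302  0.   ] 0.302 ang -1.566
scene 843.5 [125.  11.] [-1.353 -0.183  0.02 ] [ 0.009 -0.948  0.   ] 0.948 ang -1.561
side 2294.0 [480. 407.] [-0.022  0.048  0.02 ] [0.181 0.15  0.   ] 0.235 ang 0.691
side 625.5 [172. 354.] [0.581 0.322 0.02 ] [-0.144 -0.071  0.   ] 0.161 ang -2.681
side 294.5 [368. 244.] [ 0.49  -0.319  0.02 ] [-0.154 -0.02   0.   ] 0.155 ang -3.0
[... 151 characters left out ...]
 ] 1.013 ang 1.918
side 1757.0 [332. 112.] [ 1.246 -1.167  0.02 ] [-1.199  1.066  0.   ] 1.605 ang 2.415
side 958.5 [460.  66.] [ 1.147 -2.321  0.02 ] [-1.889  3.266  0.   ] 3.773 ang 2.095
side 810.0 [271.  27.] [ 2.853 -2.513  0.02 ] [ 0.935 -2.22  -0.   ] 2.409 ang -1.172
(360, 784, 3) (180, 720, 3)Traceback (most recent call last):
  File "<stdin>", line 22, in <module>
    return _nx.concatenate(arrs, 0, dtype=dtype, casting=casting)
           ~~~~~~~~~~~~~~~^^^^^^^^^^^^^^^^^^^^^^^^^^^^^^^^^^^^^^^
ValueError: all the input array dimensions except for the concatenation axis must match exactly, but along dimension 1, the array at index 0 has size 784 and the array at index 1 has size 720
```

```bash
python3 - <<'E'
from h import *
s=cv2.imread('pics/s.png');d=cv2.imread('pics/d.png')
A=cv2.resize(s[210:300,330:440],(440,360),interpolation=2)
B=cv2.resize(d[210:325,200:310],(344,360),interpolation=2)
C=cv2.resize(np.hstack([s[190:235,425:485],s[245:290,235:295]]),(784,240),interpolation=2)
cv2.imwrite('pics/c1.png',np.vstack([np.hstack([A,B]),C]))
E
```

```text
(no output)
```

View pics/c1.png

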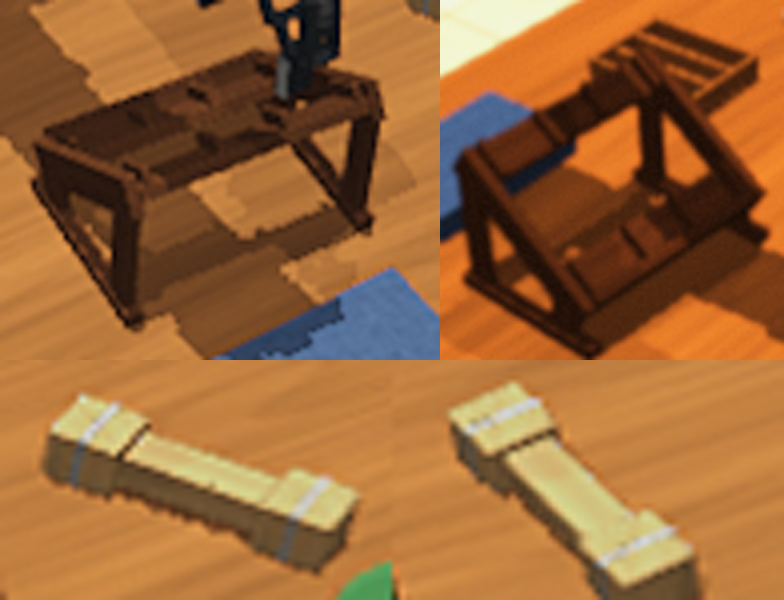

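Both candidates (scene 455,212 and 262,271) are confirmed as maple with steel bands. The rack's high side faces away from the robot. Next I'll cast rays through the rack corners.

```bash
python3 - <<'E'
from h import *
p=cams.camera_params('scene');q=cams.camera_params('side')
S=lambda u,v,z:onz(p,330+u/4,210+v/4,z)
D=lambda u,v,z:onz(q,200+(u-440)/3.13,210+v/3.13,z)
for n,v in dict(highfootL_s=S(368,228,0),highfootR_s=S(135,325,0),lowfootR_s=S(37,185,0),hightopL=S(380,98,.163),hightopR=S(138,192,.163),
 lowfootL_d=D(590,352,0),highfootL_d=D(478,278,0),lowfootR_d=D(765,235,0),hightopL_d=D(462,160,.163),hightopR_d=D(640,50,.163)).items(): print(n,v.round(3))
E
```

```text
highfootL_s [0.687 0.121 0.   ]
highfootR_s [ 0.677 -0.075  0.   ]
lowfootR_s [ 0.529 -0.069  0.   ]
hightopL [0.699 0.099 0.163]
hightopR [ 0.688 -0.088  0.163]
lowfootL_d [0.541 0.123 0.   ]
highfootL_d [ 0.677  0.113 -0.   ]
lowfootR_d [ 0.528 -0.075  0.   ]
hightopL_d [0.622 0.156 0.163]
hightopR_d [ 0.625 -0.039  0.163]
```

```bash
python3 - <<'E'
from h import *
im,p=snap('wrist','w1.png');print(p['extrinsics'],p['K'],p['k1'])
np.save('w1.npy',p,allow_pickle=True)
E
```

```text
[[ 9.99998672e-01  6.32427821e-04 -1.50180777e-03  6.75848666e-01]
 [ 1.98358973e-04 -9.62005202e-01 -2.73031045e-01  6.85190047e-02]
 [-1.61741932e-03  2.73030384e-01 -9.62004050e-01  3.71942264e-01]
 [ 0.00000000e+00  0.00000000e+00  0.00000000e+00  1.00000000e+00]] [[349.68662757   0.         318.98549789]
 [  0.         349.68662757 232.96343066]
 [  0.           0.           1.        ]] 0.017502024728755405
```

View pics/w1.png

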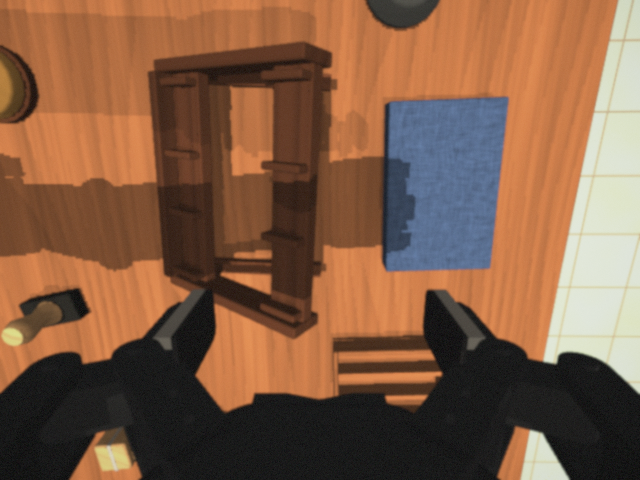

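Request:
arm_command --rows '[[[85,-0.25,-0.45,0.2,-1],[85,-0.3,-0.55,0,-1],[85,-0.35,-0.55,0,-1],[85,-0.35,-0.55,0,-1],[85,-0.35,-0.55,0,-1],[85,-0.35,-0.55,0,-1],[85,-0.35,-0.55,0,-1],[85,-0.35,-0.55,0,-1],[85,-0.3,-0.5,-0.1,-1],[85,-0.3,-0.32,-0.1,-1]]]' --newtons 30

```text
t: 1.4
eef_pos: [0.4782, -0.3095, 0.2314]
tool_rot: [0.0, 0.928, 0.373, 0.0]
contact_force: [-0.3, -0.0, -0.7]
gripper_width: 0.992
grasp_force: 0.0
```

Wrist view: the rack's lip runs along column ~160. The middle fences are at (178,153) and (180,210) on the low board and (285,166) and (283,236) on the high board. The high side is to the right (+x).

```bash
python3 - <<'E'
from h import *
p=np.load('w1.npy',allow_pickle=True).item()
a=[onz(p,u,v,.066) for u,v in((180,153.5),(183,211))]
b=[onz(p,u,v,.130) for u,v in((285,166.5),(284,237))]
for c in a+b: print(c.round(4))
m,n=sum(a)/2,sum(b)/2; print(m,n, 'yaw',np.arctan2(*(n-m)[1::-1]),[np.arctan2(-(k[0]-k[1])[0],(k[0]-k[1])[1]) for k in(a,b)])
# outer fence / walls
for u,v in((152,70),(164,275)): print('lip',onz(p,u,v,.06).round(4))
for u,v in((330,58),(314,316)): print('hightop',onz(p,u,v,.165).round(4))
g=cv2.imread('pics/w1.png')[40:345,140:345]; cv2.imwrite('pics/rk.png',cv2.convertScaleAbs(cv2.resize(g,None,fx=1.95,fy=1.95,interpolation=2),alpha=2))
im,p=snap('wrist','w2.png');np.save('w2.npy',p,allow_pickle=True)
h=cv2.cvtColor(im,cv2.COLOR_RGB2HSV);m=cv2.inRange(h,(15,40,100),(32,160,255));m=cv2.morphologyEx(m,cv2.MORPH_CLOSE,np.ones((15,15)))
for c in cv2.findContours(m,0,2)[0]:
    if cv2.contourArea(c)>1500:
        r=cv2.minAreaRect(c);bx=cv2.boxPoints(r);print(r,*[onz(p,*k,.03).round(4)[:2] for k in bx],onz(p,*r[0],.03))
cv2.imwrite('pics/v.png',np.hstack([cv2.resize(cv2.imread('pics/w2.png'),(400,300)),cv2.cvtColor(cv2.resize(m,(400,300)),8)]))
E
```

```text
[0.5569 0.052  0.066 ]
[0.5541 0.002  0.066 ]
[0.6523 0.047  0.13  ]
[ 0.6502 -0.0032  0.13  ]
[0.55552387 0.02697635 0.066     ] [0.65125548 0.02188123 0.13      ] yaw -0.05317275339707115 [np.float64(-0.05673644316080156), np.float64(-0.04099058947777272)]
lip [0.5394 0.1178 0.06  ]
lip [ 0.527  -0.0619  0.06  ]
hightop [0.6814 0.1074 0.165 ]
hightop [ 0.6723 -0.0471  0.165 ]
((316.5799865722656, 197.5599822998047), (40.79999542236328, 152.5999755859375), 36.869895935058594) [ 0.4028 -0.2917] [ 0.5529 -0.2749] [ 0.5587 -0.3131] [ 0.406  -0.3342] [ 0.48378653 -0.30280269  0.03      ]
((553.1363525390625, 92.71014404296875), (89.15992736816406, 111.72450256347656), 58.87752914428711) [ 0.6626 -0.3392] [ 0.7475 -0.3625] [ 0.7403 -0.4444] [ 0.6501 -0.424 ] [ 0.70146206 -0.39166183  0.03      ]
```

View pics/rk.png

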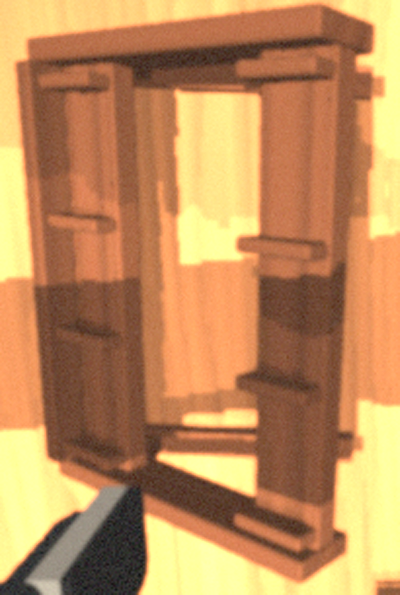

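View pics/v.png

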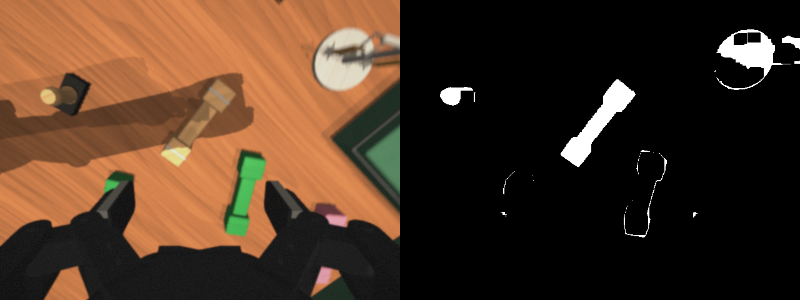

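Request:
arm_command --rows '[[[60,0.05,0.09,-0.35,-1],[60,0,0,-0.35,-1],[60,0,0,-0.35,-1],[60,0,0,-0.35,-1],[60,0,0,-0.35,-1],[60,0,0,-0.35,-1],[60,0,0,-0.35,-1],[60,0,0,-0.35,-1],[60,0,0,-0.5,-0.14],[60,0,0,-0.45,0]]]' --newtons 60

```text
t: 2.7
eef_pos: [0.4829, -0.3013, 0.0054]
tool_rot: [-0.0, 0.998, 0.059, -0.0]
contact_force: [-0.3, -0.2, -0.6]
gripper_width: 0.701
grasp_force: 0.0
```

Request:
arm_command --rows '[[[20,0,0,0,0],[20,0,0,0,0],[20,0,0,0,0],[20,0,0,0,0],[20,0,0,0,0],[20,0,0,0.3,0],[20,0,0,0.5,0],[20,0,0,0.5,0],[20,0,0,0.3,0],[20,0,0,0,0]]]'

```text
t: 3.95
eef_pos: [0.4838, -0.3021, 0.1037]
tool_rot: [0.001, 0.998, 0.06, 0.001]
contact_force: [0.5, 0.0, -3.7]
gripper_width: 0.29
grasp_force: 59.3
```

```bash
python3 - <<'E'
from h import *
o=get_obs();print({k:np.round(o[k],4) for k in('t','eef_pos','tool_rot','contact_force','torque','grasp_force','gripper_width','q')})
snap('side','d2.png');s,p=snap('scene','s2.png')
cv2.imwrite('pics/v2.png',np.hstack([cv2.resize(cv2.imread('pics/s2.png')[180:330,200:400],(400,300)),cv2.resize(cv2.imread('pics/d2.png')[160:310,300:500],(400,300))]))
E
```

```text
{'t': np.float64(3.95), 'eef_pos': array([ 0.4838, -0.3021,  0.1037]), 'tool_rot': array([6.000e-04, 9.982e-01, 5.980e-02, 1.300e-03]), 'contact_force': array([ 0.4633,  0.0349, -3.6874]), 'torque': array([ 0.039 , -0.0271,  0.0143]), 'grasp_force': np.float64(59.3035), 'gripper_width': np.float64(0.2898), 'q': array([ 0.1465,  0.4848,  0.3921,  1.942 , -0.2617,  0.7611, -0.7629])}
```

View pics/v2.png

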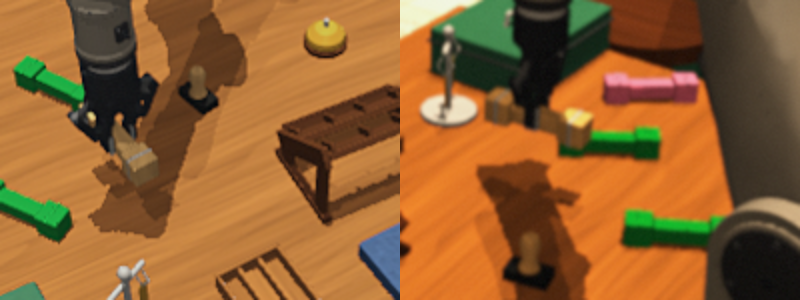

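The tamper is held level at its middle in both crops. The torque reading is still ambiguous, so I'll settle with a light grip to feel for sag.

Request:
arm_command --rows '[[[20,0,0,0.5,0],[20,0,0,0.5,0],[20,0,0,0.3,0],[20,0,0,0,0],[20,0,0,0,0],[20,0,0,0,0],[20,0,0,0,0],[20,0,0,0,0],[20,0,0,0,0],[20,0,0,0,0]]]' --newtons 20

```text
t: 5.3
eef_pos: [0.483, -0.3018, 0.1803]
tool_rot: [0.0, 0.998, 0.06, 0.0]
contact_force: [0.4, -0.8, -2.6]
gripper_width: 0.292
grasp_force: 59.3
```

```bash
python3 - <<'E'
from h import *
T=[]
for i in range(6):
    o=get_obs();T.append(np.r_[o['torque'],o['contact_force']]);im,p=snap('side' if i%2 else 'wrist','t%d.png'%i)
print(np.round(T,3),o['eef_pos'],o['grasp_force'])
cv2.imwrite('pics/v3.png',np.hstack([cv2.resize(cv2.imread('pics/t4.png'),(400,300)),cv2.resize(cv2.imread('pics/t5.png')[130:280,270:470],(400,300),interpolation=2)]))
E
```

```text
[[ 0.038 -0.047  0.012  0.356 -0.796 -2.583]
 [-0.019 -0.148  0.025 -0.704 -0.647 -2.822]
 [-0.05  -0.096 -0.022  1.364  0.752 -2.321]
 [-0.009 -0.118  0.031  0.191  0.381 -3.476]
 [ 0.009 -0.107  0.006 -0.535  0.24  -3.333]
 [-0.014 -0.084 -0.026  0.133 -0.301 -2.765]] [ 0.48302782 -0.30179418  0.18034625] 59.31496739387512
```

View pics/v3.png

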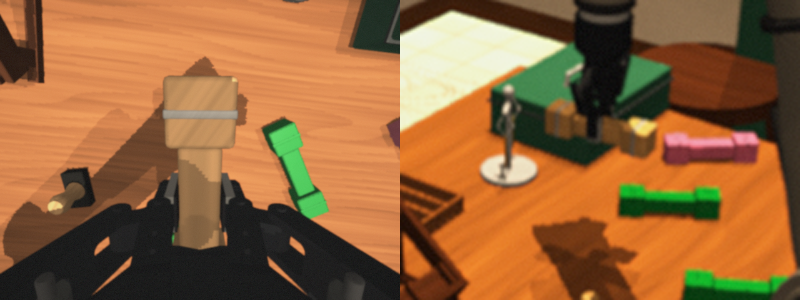

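Mean moment is about Ty = -0.10 N·m, so the weight is at the -x end. That is already the rack's low side. I'll carry it over bay 1, then loosen the grip and let sag confirm it.

Request:
arm_command --rows '[[[15,0,0,0.5,0],[15,0.1,0.3,0.5,-0.2],[15,0.3,0.6,0,-0.4],[15,0.3,0.7,0,-0.4],[15,0.3,0.7,0,-0.4],[15,0.3,0.7,0,-0.4],[15,0.3,0.7,0,-0.3],[15,0.2,0.5,0,0],[15,0.1,0.33,0,0],[15,0,0,0,0]]]' --newtons 20

```text
t: 6.85
eef_pos: [0.5971, -0.0286, 0.2401]
tool_rot: [-0.0, 1.0, -0.023, -0.0]
contact_force: [-0.3, -0.5, -2.8]
gripper_width: 0.295
grasp_force: 59.3
```

```bash
python3 - <<'E'
from h import *
T=[]
for i in range(4):
    o=get_obs();T.append(np.r_[o['torque'],o['contact_force']]);im,p=snap('side' if i%2 else 'wrist','u%d.png'%i)
    if i==2: np.save('u2.npy',p,allow_pickle=True)
print(np.mean(T,0).round(3),o['eef_pos'],o['tool_rot'].round(4),o['grasp_force'])
cv2.imwrite('pics/v4.png',np.hstack([cv2.resize(cv2.imread('pics/u2.png'),(400,300)),cv2.resize(cv2.imread('pics/u3.png')[150:300,150:350],(400,300),interpolation=2)]))
E
```

```text
[-0.077 -0.077 -0.006 -0.149 -0.384 -2.605] [ 0.59643173 -0.03227505  0.24035985] [ 5.000e-04  9.997e-01 -2.550e-02 -1.000e-04] 59.31525528430939
```

View pics/v4.png

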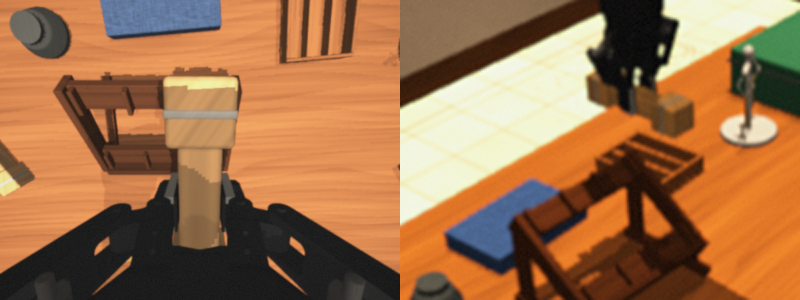

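The light end points +x (away) and the heavy end points toward the robot, over bay 1. I'll lower it so the upper board tilts the tamper in the grip.

Request:
arm_command --rows '[[[15,0.1,0.03,-0.5,0],[15,0,0,-0.5,0],[15,0,0,-0.4,0],[15,0,0,-0.15,0],[15,0,0,-0.1,0],[15,0,0,-0.1,0],[15,0,0,-0.1,0],[15,0,0,-0.05,0],[15,0,0,-0.05,0],[15,0,0,0,0]]]'

```text
t: 8.3
eef_pos: [0.6021, -0.0287, 0.1245]
tool_rot: [-0.0, 1.0, -0.025, -0.001]
contact_force: [-7.4, 0.0, 5.8]
gripper_width: 0.293
grasp_force: 62.8
```

```bash
python3 - <<'E'
from h import *
for i in range(3):
    o=get_obs();print(np.r_[o['torque'],o['contact_force'],o['eef_pos']].round(4)); snap('side','x%d.png'%i)
E
```

```text
[-2.2300e-02  1.0769e+00 -2.9000e-03 -7.3502e+00  6.8000e-03  5.7741e+00
  6.0210e-01 -2.8700e-02  1.2450e-01]
[-0.0577  1.1159 -0.0643 -7.3522 -0.8489  6.6272  0.6021 -0.0287  0.1245]
[-0.0972  1.0374 -0.0698 -7.9415  0.059   5.7761  0.602  -0.0287  0.1245]
```

Request:
arm_command --rows '[[[15,0,0,-0.05,0],[15,0,0,-0.05,0],[15,0,0,-0.05,0],[15,0,0,-0.05,0],[15,0,0,0,0],[15,0,0,0,0],[15,0,0,0,0],[15,0,0,0,0],[15,0,0,0,0],[15,0,0,0,0]]]'

```text
t: 9.7
eef_pos: [0.6016, -0.0287, 0.1123]
tool_rot: [-0.0, 1.0, -0.025, -0.001]
contact_force: [-10.0, 0.1, 6.4]
gripper_width: 0.296
grasp_force: 65.8
```

```bash
cat > tilt.py <<'E'
from h import *
import sys
o=get_obs();print(np.r_[o['torque'],o['contact_force'],o['eef_pos']].round(4))
# tilt in the vertical plane through the bay, seen from the side camera
y0=float(sys.argv[1])
for n in('side','scene'):
    im,p=snap(n,sys.argv[2]+n+'.png');h=cv2.cvtColor(im,cv2.COLOR_RGB2HSV)
    m=cv2.inRange(h,(13,60,60),(30,190,255))
    c=np.array(proj(p,[.6,y0,.12]));M=np.zeros_like(m);cv2.circle(M,tuple(int(k) for k in c),60,255,-1)
    T=m&M
    ys,xs=np.nonzero(T);
    for a,b in((.675,.12),(.525,.12),(.661,.148),(.539,.062)): print(n,(a,b),np.round(proj(p,[a,y0,b])))
    cv2.imwrite('pics/'+sys.argv[2]+n+'c.png',cv2.resize(im[int(c[1])-60:int(c[1])+60,int(c[0])-64:int(c[0])+64][:,:,::-1],None,fx=3,fy=3,interpolation=2))
E
python3 tilt.py -.03 y
python3 -c "
import cv2,numpy as np
a=[cv2.imread('pics/y%sc.png'%n) for n in('side','scene')];cv2.imwrite('pics/v5.png',np.hstack(a))"
```

```text
[-0.0687  1.2519 -0.0526 -9.9755  0.0594  6.4489  0.6016 -0.0287  0.1123]
side (0.675, 0.12) [248. 236.]
side (0.525, 0.12) [292. 255.]
side (0.661, 0.148) [251. 228.]
side (0.539, 0.062) [289. 272.]
scene (0.675, 0.12) [379. 257.]
scene (0.525, 0.12) [351. 223.]
scene (0.661, 0.148) [377. 247.]
scene (0.539, 0.062) [353. 239.]
```

View pics/v5.png

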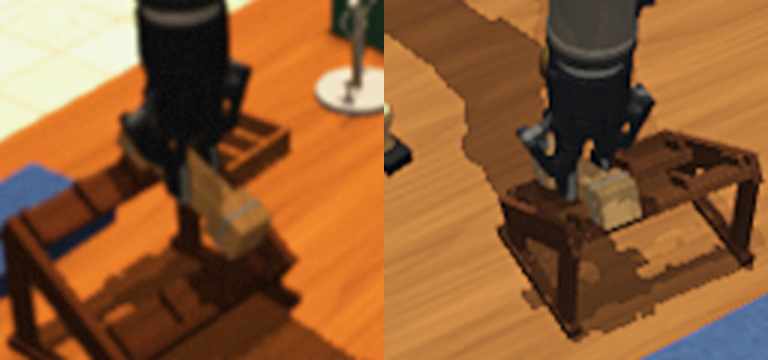

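The side view shows the tamper tilting, heavy end down, with its light head on bay 1's upper board. Contact force is steady at about 10 N, so I'll keep lowering.

Request:
arm_command --rows '[[[15,0,0,-0.05,0],[15,0,0,-0.05,0],[15,0,0,-0.05,0],[15,0,0,-0.05,0],[15,0,0,-0.04,0],[15,0,0,0,0],[15,0,0,0,0],[15,0,0,0,0],[15,0,0,0,0],[15,0,0,0,0]]]'

```text
t: 11.05
eef_pos: [0.603, -0.0287, 0.1007]
tool_rot: [-0.001, 1.0, -0.025, 0.0]
contact_force: [-14.1, 0.6, 25.4]
gripper_width: 0.294
grasp_force: 73.1
```

Request:
arm_command --rows '[[[15,-0.04,0,-0.01,0],[15,-0.04,0,-0.03,0],[15,-0.04,0,-0.03,0],[15,0,0,0,0],[15,0,0,0,0],[15,0,0,0,0],[15,0,0,0,0],[15,0,0,0,0],[15,0,0,0,0],[15,0,0,0,0]]]'

```text
t: 12.3
eef_pos: [0.6031, -0.0287, 0.1006]
tool_rot: [-0.001, 1.0, -0.025, 0.008]
contact_force: [-2.7, 1.4, 37.3]
gripper_width: 0.294
grasp_force: 74.3
```

```bash
cat > seat.py <<'E'
from h import *
import sys
C=np.array([.6,.0245,0]);yw=-.05;ex=np.array([np.cos(yw),np.sin(yw),0]);ey=np.array([-np.sin(yw),np.cos(yw),0]);ez=np.array([0,0,1.])
s=np.array([ex,ez]).T@[np.cos(.61),np.sin(.61)];nn=np.array([ex,ez]).T@[-np.sin(.61),np.cos(.61)]
def ends(bay,t):   # low head extreme corners of a seated tamper shifted t along slope
    c=C+ey*(.055 if bay==0 else -.055)+ez*.105+s*t
    return [c+s*a+ey*b+nn*d for a in(-.075,-.037,.037,.075) for b in(-.019,.019) for d in(-.019,.019)]
def look(bay,tag):
    o=get_obs();print(np.r_[o['contact_force'],o['eef_pos']].round(4))
    for n in('side','scene','wrist'):
        im,p=snap(n,tag+n+'.png');h=cv2.cvtColor(im,cv2.COLOR_RGB2HSV)
        for t in(0,.01):
            P=np.array([proj(p,X) for X in ends(bay,t)])
            print(n,'pred t',t,'low u%.0f-%.0f v%.0f-%.0f  high u%.0f-%.0f v%.0f-%.0f'%sum(((P[k][:,0].min(),P[k][:,0].max(),P[k][:,1].min(),P[k][:,1].max()) for k in(slice(0,8),slice(8,16))),()))
        m=cv2.inRange(h,(13,60,50),(32,170,255))
        P=np.array([proj(p,X) for X in ends(bay,0)]);lo=P.min(0).astype(int)-20;hi=P.max(0).astype(int)+20;lo=np.maximum(lo,0)
        k,l,st,_=cv2.connectedComponentsWithStats(m[lo[1]:hi[1],lo[0]:hi[0]])
        for q in st[1:]:
            if q[4]>60: print(n,'blob u%d-%d v%d-%d a%d'%(q[0]+lo[0],q[0]+lo[0]+q[2],q[1]+lo[1],q[1]+lo[1]+q[3],q[4]))
if __name__=='__main__': look(int(sys.argv[1]),sys.argv[2])
E
python3 seat.py 1 z1
```

```text
[-2.7279e+00  1.4178e+00  3.7311e+01  6.0310e-01 -2.8700e-02  1.0060e-01]
side pred t 0 low u272-297 v255-280  high u245-270 v221-246
side pred t 0.01 low u269-295 v252-277  high u243-268 v218-243
side blob u273-291 v257-272 a81
scene pred t 0 low u346-366 v230-249  high u362-383 v236-256
scene pred t 0.01 low u347-367 v231-249  high u363-385 v236-256
scene blob u387-403 v210-223 a128
scene blob u325-339 v232-264 a247
scene blob u348-359 v233-248 a71
scene blob u364-386 v234-255 a343
scene blob u385-403 v252-265 a89
scene blob u325-348 v261-275 a192
wrist pred t 0 low u282-361 v315-408  high u244-404 v145-316
wrist pred t 0.01 low u280-363 v306-403  high u236-413 v116-301
wrist blob u233-409 v124-265 a21914
wrist blob u396-424 v124-141 a365
wrist blob u224-238 v232-254 a212
wrist blob u224-242 v252-267 a179
wrist blob u248-396 v273-398 a10851
wrist blob u415-424 v315-335 a98
```

Request:
arm_command --rows '[[[15,0,0,0.04,0],[15,-0.03,0,0.02,0],[15,-0.03,0,0.02,0],[15,-0.04,0,0,0],[15,-0.04,0,0,0],[15,0,0,0,0],[15,0,0,0,0],[15,0,0,0,0],[15,0,0,0,0],[15,0,0,0,0]]]'

```text
t: 13.7
eef_pos: [0.5874, -0.0282, 0.0975]
tool_rot: [0.0, 1.0, -0.024, -0.0]
contact_force: [0.9, 0.1, -2.2]
gripper_width: 0.293
grasp_force: 68.9
```

```bash
python3 seat.py 1 z2 | grep -v scene
```

```text
[ 0.9029  0.0937 -2.1752  0.5874 -0.0282  0.0975]
side pred t 0 low u272-297 v255-280  high u245-270 v221-246
side pred t 0.01 low u269-295 v252-277  high u243-268 v218-243
side blob u278-295 v260-276 a84
wrist pred t 0 low u280-362 v290-386  high u236-413 v90-276
wrist pred t 0.01 low u278-364 v280-381  high u227-424 v53-257
wrist blob u216-432 v69-90 a4506
wrist blob u216-407 v122-266 a23067
wrist blob u244-391 v272-397 a10730
wrist blob u407-432 v277-335 a737
```

Request:
arm_command --rows '[[[15,0.02,0,-0.03,0],[15,0.02,0,-0.03,0],[15,-0.02,0,-0.015,0],[15,-0.02,0,-0.015,0],[15,0,0,0,0],[15,0,0,0,0],[15,0,0,0,0],[15,0,0,0,0],[15,0,0,0,0],[15,0,0,0,0]]]'

```text
t: 15.1
eef_pos: [0.5893, -0.0281, 0.0932]
tool_rot: [-0.0, 1.0, -0.024, 0.002]
contact_force: [5.1, -0.0, 4.8]
gripper_width: 0.292
grasp_force: 69.8
```

```bash
python3 seat.py 1 z3 | grep -v scene
```

```text
[ 5.0979 -0.0307  4.8449  0.5893 -0.0281  0.0932]
side pred t 0 low u272-297 v255-280  high u245-270 v221-246
side pred t 0.01 low u269-295 v252-277  high u243-268 v218-243
side blob u278-295 v262-277 a84
wrist pred t 0 low u279-364 v297-395  high u233-418 v95-287
wrist pred t 0.01 low u277-366 v287-390  high u222-430 v57-268
wrist blob u212-437 v74-95 a4650
wrist blob u212-407 v122-266 a23236
wrist blob u248-392 v274-397 a10747
wrist blob u412-437 v280-335 a651
```

Request:
arm_command --rows '[[[15,0.015,0,-0.02,0],[15,0.015,0,-0.02,0],[15,-0.02,0,-0.015,0],[15,-0.02,0,-0.015,0],[15,0,0,0,0],[15,0,0,0,0],[15,0,0,0,0],[15,0,0,0,0],[15,0,0,0,0],[15,0,0,0,0]]]'

```text
t: 16.5
eef_pos: [0.5901, -0.0282, 0.0919]
tool_rot: [-0.001, 1.0, -0.024, 0.003]
contact_force: [-0.9, 1.4, 26.1]
gripper_width: 0.294
grasp_force: 73.0
```

Request:
arm_command --rows '[[[15,0,0,0.03,0],[15,0,0,0.02,0],[15,0,0,0,0],[36,0,0,0,0],[36,0,0,0,0],[36,0,0,0,0],[36,0,0,0,0],[36,0,0,0,0],[36,0,0,0,0],[36,0,0,0,0]]]'

```text
t: 17.75
eef_pos: [0.5868, -0.0282, 0.0909]
tool_rot: [0.0, 1.0, -0.024, 0.0]
contact_force: [0.9, -0.7, -0.3]
gripper_width: 0.424
grasp_force: 0.0
```

Request:
arm_command --rows '[[[36,0,0,0.3,0],[36,0,0,0.5,0],[36,0,0,0.7,0],[36,0,0,0.8,0],[36,0,0,0.6,0],[36,-0.5,0,0,0],[36,-0.6,0,0,0],[36,-0.6,0,0,0],[36,-0.3,0,0,0],[36,0,0,0,0]]]'

```text
t: 19.0
eef_pos: [0.4667, -0.0282, 0.2658]
tool_rot: [-0.0, 1.0, -0.024, 0.001]
contact_force: [0.4, -0.2, 0.3]
gripper_width: 0.424
grasp_force: 0.0
```

```bash
python3 seat.py 1 z4
```

```text
[ 0.3676 -0.2306  0.2781  0.4667 -0.0282  0.2658]
side pred t 0 low u272-297 v255-280  high u245-270 v221-246
side pred t 0.01 low u269-295 v252-277  high u243-268 v218-243
side blob u225-261 v201-222 a63
side blob u251-269 v225-242 a178
side blob u264-284 v239-262 a174
side blob u278-295 v262-276 a79
scene pred t 0 low u346-366 v230-249  high u362-383 v236-256
scene pred t 0.01 low u347-367 v231-249  high u363-385 v236-256
scene blob u332-352 v210-225 a143
scene blob u346-403 v210-254 a820
scene blob u372-403 v250-267 a230
scene blob u325-337 v254-264 a62
scene blob u325-349 v262-275 a186
wrist pred t 0 low u291-336 v88-149  high u279-344 v-78-11
wrist pred t 0.01 low u290-337 v77-140  high u277-345 v-100--6
wrist blob u280-341 v0-139 a5777
wrist blob u258-275 v60-82 a117
wrist blob u258-277 v83-92 a118
wrist blob u290-336 v139-157 a666
```

```bash
python3 - <<'E'
from h import *
p=cams.camera_params('wrist')
im=cv2.imread('pics/z4wrist.png')
for u in(313,300,326): print(u,[tuple(int(k) for k in im[v,u]) for v in range(148,186,2)])
from seat import *
for b in(1,0):
  for a,d in((-.075,.019),(-.075,-.003),(-.075,-.019)):
    c=C+ey*(.055 if b==0 else -.055)+ez*.105
    print(b,a,d,np.round(proj(p,c+s*a+nn*d),1))
u=int(proj(p,C+ey*.055+ez*.06)[0]);print(u,[tuple(int(k) for k in im[v,u]) for v in range(120,186,2)])
E
```

```text
313 [(83, 125, 166), (82, 125, 165), (79, 119, 159), (54, 83, 119), (46, 74, 113), (50, 81, 133), (58, 92, 146), (58, 93, 148), (57, 93, 146), (55, 90, 144), (60, 93, 148), (57, 90, 143), (53, 87, 140), (54, 87, 138), (52, 85, 138), (56, 89, 143), (56, 92, 145), (57, 89, 142), (58, 92, 145)]
300 [(83, 126, 169), (82, 126, 168), (77, 117, 158), (54, 83, 117), (51, 78, 123), (56, 85, 135), (54, 87, 138), (55, 87, 137), (62, 92, 146), (57, 91, 144), (59, 93, 147), (58, 91, 145), (55, 87, 138), (52, 84, 132), (52, 85, 138), (54, 89, 143), (57, 90, 144), (54, 89, 143), (58, 90, 145)]
326 [(83, 128, 171), (82, 126, 169), (78, 118, 159), (60, 91, 134), (54, 86, 138), (58, 91, 146), (57, 93, 146), (59, 93, 146), (56, 91, 145), (59, 92, 146), (59, 93, 148), (56, 89, 142), (55, 86, 138), (57, 90, 140), (55, 89, 141), (59, 93, 146), (59, 92, 146), (54, 89, 143), (56, 91, 144)]
1 -0.075 0.019 [313.9 149.4]
1 -0.075 -0.003 [314.2 135. ]
1 -0.075 -0.019 [314.3 125.3]
0 -0.075 0.019 [193.6 149. ]
0 -0.075 -0.003 [198.8 134.6]
0 -0.075 -0.019 [202.3 124.9]
192 [(48, 76, 125), (51, 75, 126), (49, 73, 123), (50, 73, 118), (45, 68, 113), (42, 61, 96), (37, 57, 93), (40, 58, 93), (37, 54, 88), (38, 55, 89), (49, 70, 114), (44, 67, 112), (43, 66, 107), (44, 64, 105), (58, 95, 151), (82, 133, 214), (88, 148, 228), (89, 149, 231), (89, 149, 230), (89, 149, 229), (89, 149, 231), (91, 150, 231), (89, 147, 230), (89, 148, 230), (88, 146, 229), (88, 144, 226), (86, 146, 227), (85, 147, 228), (87, 148, 229), (90, 149, 230), (90, 148, 231), (94, 155, 236), (91, 153, 234)]
```

Tamper 1's end matches the lip position in the wrist view: both sit about 4.5 px lower than my model, so it is seated and the rack's x is about 0.596. Now the second tamper.

Request:
arm_command --rows '[[[60,0.1,0.5,0,0.6],[60,0.2,0.65,0,0.7],[60,0.2,0.7,0,0.7],[60,0.2,0.7,0,0.7],[60,0.2,0.7,0,0.7],[60,0.2,0.7,0,0.7],[60,0.2,0.7,0,0.7],[60,0.2,0.7,0,0.7],[60,0.1,0.5,0,0.5],[60,0.1,0.2,0,0.3]]]'

```text
t: 20.4
eef_pos: [0.5682, 0.3387, 0.2637]
tool_rot: [-0.0, 0.974, 0.229, -0.001]
contact_force: [0.0, -0.2, -0.3]
gripper_width: 0.699
grasp_force: 0.0
```

```bash
python3 - <<'E'
from h import *
o=get_obs();print(o['t'],o['eef_pos'],o['tool_rot'].round(3))
ps=cams.camera_params('scene');pd=cams.camera_params('side');print('lamp',onz(ps,495,245,0),onz(pd,120,345,0))
im,p=snap('wrist','w5.png')
h=cv2.cvtColor(im,cv2.COLOR_RGB2HSV);m=cv2.inRange(h,(15,40,90),(32,160,255));m=cv2.morphologyEx(m,cv2.MORPH_CLOSE,np.ones((15,15)))
for c in cv2.findContours(m,0,2)[0]:
    if cv2.contourArea(c)>1500:
        r=cv2.minAreaRect(c);bx=cv2.boxPoints(r);print(r,*[onz(p,*k,.034).round(4)[:2] for k in bx],onz(p,*r[0],.034))
E
```

```text
20.4 [0.56816513 0.33868418 0.26371061] [-0.     0.974  0.229 -0.001]
lamp [0.72757538 0.36584443 0.        ] [7.20209855e-01 3.67929519e-01 1.11022302e-16]
((608.5, 370.5), (51.0, 61.0), 90.0) [ 0.5498 -0.0181] [ 0.5822 -0.0813] [ 0.5251 -0.1288] [ 0.491  -0.0629] [ 0.53768456 -0.07245031  0.034     ]
((326.0, 201.0), (138.0, 36.0), 90.0) [0.6274 0.3796] [0.6437 0.3468] [0.51  0.277] [0.4918 0.3137] [0.57196582 0.33117204 0.034     ]
```

Request:
arm_command --rows '[[[60,0.03,-0.14,-0.3,0],[60,0,0,-0.5,0],[60,0,0,-0.6,0],[60,0,0,-0.6,0],[60,0,0,-0.6,0],[60,0,0,-0.6,0],[60,0,0,-0.5,0],[60,0,0,-0.35,0],[60,0,0,-0.25,0],[60,0,0,0,0]]]' --newtons 60

```text
t: 21.7
eef_pos: [0.5702, 0.3255, 0.006]
tool_rot: [0.0, 0.974, 0.226, -0.001]
contact_force: [0.5, -0.7, 0.4]
gripper_width: 0.702
grasp_force: 0.0
```

Request:
arm_command --rows '[[[20,0,0,0,0],[20,0,0,0,0],[20,0,0,0,0],[20,0,0,0,0],[20,0,0,0.3,0],[20,0,0,0.6,0],[20,0,0,0.6,0],[20,0,0,0.5,0],[20,0,0,0.2,0],[20,0,0,0,0]]]'

```text
t: 22.95
eef_pos: [0.5708, 0.3263, 0.1396]
tool_rot: [-0.0, 0.974, 0.226, 0.001]
contact_force: [0.3, 0.1, -4.2]
gripper_width: 0.288
grasp_force: 59.4
```

Request:
arm_command --rows '[[[20,0,0,0.5,0],[20,0,0,0.5,0],[20,0,0,0.5,0],[20,0,0,0.2,0],[20,0,0,0,0],[20,0,0,0,0],[20,0,0,0,0],[20,0,0,0,0],[20,0,0,0,0],[20,0,0,0,0]]]'

```text
t: 24.2
eef_pos: [0.5706, 0.3264, 0.2409]
tool_rot: [0.0, 0.974, 0.226, -0.0]
contact_force: [0.3, -0.3, -2.8]
gripper_width: 0.289
grasp_force: 59.5
```

```bash
python3 - <<'E'
from h import *
T=[]
for i in range(10):
    o=get_obs();T.append(np.r_[o['torque'],o['contact_force']]);cams.read_camera('wrist')
print(np.mean(T,0).round(3),np.std(T,0).round(3),o['t'],o['eef_pos'],o['grasp_force'],o['q'].round(3))
E
```

```text
[ 0.053 -0.092  0.009  0.101  0.073 -2.805] [0.031 0.035 0.029 0.495 0.372 0.677] 24.65 [0.57060114 0.32643137 0.24090585] 59.485300183296204 [-0.722  0.441  0.149  1.598 -0.071  1.108 -1.67 ]
```

The moment (0.053, -0.092) points along the tamper axis in the world frame, so the weight is at the near (-x,-y) end. No flip is needed, so I'll carry it to bay 0.

Request:
arm_command --rows '[[[15,0,-0.3,0,-0.5],[15,0.06,-0.5,0,-0.8],[15,0.1,-0.6,0,-0.8],[15,0.1,-0.6,0,-0.8],[15,0.1,-0.6,0,-0.8],[15,0.1,-0.6,0,-0.8],[15,0.1,-0.5,0,-0.8],[15,0,-0.3,0,-0.6],[15,0,-0.1,0,-0.4],[15,0,0,0,0]]]'

```text
t: 25.95
eef_pos: [0.6041, 0.0812, 0.2408]
tool_rot: [-0.0, 1.0, -0.024, -0.0]
contact_force: [1.0, 1.3, -2.7]
gripper_width: 0.292
grasp_force: 59.5
```

```bash
python3 - <<'E'
from h import *
o=get_obs();print(o['t'],o['eef_pos'].round(4),o['tool_rot'].round(4),o['contact_force'].round(1))
im,p=snap('wrist','w6.png')
h=cv2.cvtColor(im,cv2.COLOR_RGB2HSV);m=cv2.inRange(h,(13,60,50),(32,170,255))
k,l,st,ce=cv2.connectedComponentsWithStats(m)
for q in st[1:]:
    if q[4]>1500: print(q)
from seat import *
for b in(0,1): print(np.round(proj(p,C-[.004,0,0]+ey*(.055 if b==0 else -.055)+ez*.105+s*.056+nn*.019),0))
E
```

```text
25.95 [0.6041 0.0812 0.2408] [-3.000e-04  9.997e-01 -2.390e-02 -1.000e-04] [ 1.   1.3 -2.7]
[ 357   83  153   37 1751]
[ 259  119  121   58 6615]
[ 444  142   81   56 3715]
[ 385  168  255  143 7865]
[ 519  179   95   34 1573]
[  262   189   115   211 16722]
[   0  190  255   50 3860]
[321. 197.]
[488. 198.]
```

Request:
arm_command --rows '[[[15,0,-0.02,-0.5,0],[15,0,0,-0.5,0],[15,0,0,-0.4,0],[15,0,0,-0.15,0],[15,0,0,-0.1,0],[15,0,0,-0.1,0],[15,0,0,-0.1,0],[15,0,0,-0.07,0],[15,0,0,-0.07,0],[15,0,0,-0.05,0]]]'

```text
t: 27.25
eef_pos: [0.6034, 0.0799, 0.1198]
tool_rot: [-0.001, 1.0, -0.024, -0.001]
contact_force: [-7.9, 0.0, 6.5]
gripper_width: 0.296
grasp_force: 63.4
```

Request:
arm_command --rows '[[[15,0,0,-0.05,0],[15,0,0,-0.05,0],[15,0,0,-0.05,0],[15,0,0,-0.05,0],[15,0,0,-0.05,0],[15,0,0,-0.03,0],[15,0,0,0,0],[15,0,0,0,0],[15,0,0,0,0],[15,0,0,0,0]]]'

```text
t: 28.5
eef_pos: [0.6042, 0.0799, 0.1032]
tool_rot: [-0.001, 1.0, -0.024, 0.0]
contact_force: [-5.8, -0.1, 5.0]
gripper_width: 0.291
grasp_force: 67.6
```

Request:
arm_command --rows '[[[15,0,0,-0.04,0],[15,0,0,-0.04,0],[15,0,0,-0.02,0],[15,0,0,0,0],[15,0,0,0,0],[15,0,0,0,0],[15,0,0,0,0],[15,0,0,0,0],[15,0,0,0,0],[15,0,0,0,0]]]'

```text
t: 29.75
eef_pos: [0.6047, 0.0799, 0.1002]
tool_rot: [-0.001, 1.0, -0.024, 0.001]
contact_force: [-15.3, -0.2, 29.8]
gripper_width: 0.29
grasp_force: 71.9
```

Request:
arm_command --rows '[[[15,0,0,0.05,0],[15,0,0,0.05,0],[15,-0.04,0,-0.025,0],[15,-0.04,0,-0.025,0],[15,-0.04,0,-0.03,0],[15,-0.03,0,-0.02,0],[15,0,0,0,0],[15,0,0,0,0],[15,0,0,0,0],[15,0,0,0,0]]]'

```text
t: 31.0
eef_pos: [0.5953, 0.0792, 0.0958]
tool_rot: [-0.0, 1.0, -0.024, 0.0]
contact_force: [-0.5, -0.3, -2.3]
gripper_width: 0.287
grasp_force: 67.3
```

Request:
arm_command --rows '[[[15,-0.03,0,-0.03,0],[15,-0.03,0,-0.025,0],[15,-0.03,0,-0.02,0],[15,-0.03,0,-0.02,0],[15,0,0,0,0],[15,0,0,0,0],[15,0,0,0,0],[15,0,0,0,0],[15,0,0,0,0],[15,0,0,0,0]]]'

```text
t: 32.25
eef_pos: [0.594, 0.0792, 0.0938]
tool_rot: [-0.001, 1.0, -0.025, 0.006]
contact_force: [7.3, -0.5, 11.5]
gripper_width: 0.288
grasp_force: 68.9
```

Request:
arm_command --rows '[[[15,0.02,0,-0.02,0],[15,0.02,0,-0.01,0],[15,0,0,0,0],[15,0.02,0,0.03,0],[15,0.02,0,0.02,0],[36,0,0,0,0],[36,0,0,0,0],[36,0,0,0,0],[36,0,0,0,0],[36,0,0,0,0]]]'

```text
t: 33.5
eef_pos: [0.5927, 0.0792, 0.0911]
tool_rot: [0.0, 1.0, -0.024, -0.0]
contact_force: [-0.9, 0.0, 0.8]
gripper_width: 0.424
grasp_force: 0.0
```

Request:
arm_command --rows '[[[36,0,0,0.3,0],[36,0,0,0.5,0],[36,0,0,0.7,0],[36,0,0,0.8,0],[36,0,0,0.6,0],[36,-0.5,0,0,0],[36,-0.6,-0.3,0,0],[36,-0.6,-0.3,0,0],[36,-0.3,-0.3,0,0],[36,0,0,0,0]]]'

```text
t: 34.75
eef_pos: [0.472, 0.0238, 0.2665]
tool_rot: [-0.001, 1.0, -0.026, 0.001]
contact_force: [0.2, 0.8, 0.5]
gripper_width: 0.421
grasp_force: 0.0
```

```bash
python3 - <<'E'
from h import *
from seat import *
o=get_obs();print(o['t'],o['eef_pos'].round(4),o['contact_force'].round(1))
im,p=snap('wrist','w7.png')
h=cv2.cvtColor(im,cv2.COLOR_RGB2HSV)
for b in(0,1):
    c=C+ey*(.055 if b==0 else -.055)+ez*.105
    e=proj(p,c-s*.075+nn*.019); w=[proj(p,c-s*.075+nn*.019+ey*k)[0] for k in(-.019,.019)]
    f=[proj(p,c+s*.037*k+nn*.019) for k in(-1,1)]
    u=int(e[0]);print(b,'pred end',np.round(e,1),'width',np.round(w,0),'head/waist edges',np.round(f,1))
    g=im[:,u-5:u+6].mean((1,2));v0=int(e[1]);print([(v,int(g[v])) for v in range(v0-10,v0+14,2)])
    r=im[v0-6,int(min(w))-15:int(max(w))+15].mean(1);print(int(min(w))-15,r.astype(int)[::2])
print('lip', [(v,int(im[v,int(proj(p,C+ez*.06)[0])].mean())) for v in range(100,180,3)])
im,p=snap('side','s7.png');h=cv2.cvtColor(im,cv2.COLOR_RGB2HSV);m=cv2.inRange(h,(13,60,50),(32,170,255))
for b in(0,1):
    for t in(0,-.005):P=np.array([proj(p,X) for X in ends(b,t)]);print(b,t,P.min(0).round(),P.max(0).round())
k,l,st,ce=cv2.connectedComponentsWithStats(m[180:320,200:330])
for q in st[1:]:
    if q[4]>60: print(q+[200,180,0,0,0])
E
```

```text
34.75 [0.472  0.0238 0.2665] [0.2 0.8 0.5]
0 pred end [251.  150.8] width [272. 230.] head/waist edges [[244.  113.6]
 [225.1  13.7]]
[(140, 205), (142, 186), (144, 188), (146, 188), (148, 189), (150, 189), (152, 189), (154, 166), (156, 139), (158, 146), (160, 152), (162, 154)]
215 [ 76  74  71  71  72  71  72  95 166 191 194 195 194 192 194 191 187 185
 189 191 190 192 190 180 151 122 123 116  98  74  54  46  50  50  48  49]
1 pred end [370.5 150.7] width [391. 350.] head/waist edges [[375.7 113.5]
 [389.7  13.6]]
[(140, 148), (142, 139), (144, 134), (146, 130), (148, 132), (150, 134), (152, 135), (154, 128), (156, 134), (158, 114), (160, 96), (162, 96)]
334 [ 43  47  44  43  41  36  38  68 102 116 123 126 127 122 121 121 120 113
 116 138 172 190 192 190 191 191 192 189 157  86  75  74  68  71  71  70]
lip [(100, 82), (103, 80), (106, 83), (109, 76), (112, 71), (115, 72), (118, 51), (121, 48), (124, 52), (127, 47), (130, 46), (133, 42), (136, 45), (139, 40), (142, 49), (145, 46), (148, 47), (151, 75), (154, 89), (157, 91), (160, 93), (163, 94), (166, 94), (169, 88), (172, 89), (175, 88), (178, 91)]
0 0 [212. 239.] [266. 301.]
0 -0.005 [213. 240.] [267. 302.]
1 0 [245. 221.] [297. 280.]
1 -0.005 [246. 223.] [298. 282.]
[310 180  20  43 226]
[200 193  69  42 137]
[251 225  19  17 183]
[264 239  33  38 305]
[218 242  46  55 623]
```

```bash
python3 - <<'E'
import cv2,numpy as np
g=cv2.imread('pics/w7.png').astype(float).mean(2)
for u in(212,218,224,285,300,310,322,335,342,398,404,410):
    c=g[125:175,u-1:u+2].mean(1);d=np.convolve(c,[1,1,0,-1,-1],'valid');print(u,127+int(d.argmax()),int(d.max()))
E
```

```text
212 146 93
218 147 91
224 150 131
285 150 54
300 150 64
310 150 51
322 150 59
335 149 41
342 149 46
398 149 125
404 149 110
410 145 121
```

```bash
python3 -c "
from station import job
print(job.hand_in())"
```

```text
the job is handed in; nothing more can be done
None
```

I handed the job in with both tampers in the rack, one per bay, heavy end down, and released. Their lower ends measured within a few millimetres of the lip. No verdict came back, and I didn't re-measure the other objects on the counter at the end.

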